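# Slide carrier pushed home under the reader's low bridge

## Task

Push the flat grey slide carrier along the worktop, nose first, between the guides and under the low bridge of the slide reader until its nose is fully home against the stop behind the bridge, then take the hand away. Only push it with the fingers: keep it flat on the worktop, never lift or tip it, and leave the tube rack, the slide carton and the petri dish alone.

Things in the scene. Friction and masses are not known exactly. Their poses are not given: they have to be found in the camera images.
- carrier: Loose grey metal plate, 140 (x) x 90 (y) x 12 mm, 0.25 kg, three glass slides in its top. Origin: centre of its underside; x to its nose (70 mm ahead; its last 20 mm taper to 78 mm wide), y left, z up. Starts in front of the reader, nose roughly towards it, up to 25 mm off its centre line and 15 degrees askew. Home: origin at x = -70 mm, y = 0 in the reader's frame, axes parallel.
- carrier_push (a point): Middle of the carrier's upright rear face, 70 mm behind its origin, 10 mm up. The top ramps up there to a pushing face 90 mm wide and 20 mm high, which does not fit under the bridge: with the carrier home this face is at x = -140 mm of the reader, outside its lead-ins.
- reader: Grey slide reader fixed to the worktop. Origin: on the worktop, middle of the stop's front face; x the way the carrier goes in, y left. Stop 15 mm high. Guides 15 mm high run from the stop to x = -76 mm, inner faces at y = +-48 mm (3 mm play each side); flared lead-ins go on to about x = -113 mm, opening to about y = +-59 mm. No floor plate: the carrier stays on the worktop.
- reader_bridge (a point): Middle of the underside of the reader's low bridge, 45 mm before the stop, 15 mm above the worktop (3 mm over the carrier plate). The bridge spans the guides from x = -62 to -28 mm of the reader; with the reading head on it, its top is 34 mm above the worktop.
- rack: Bystander: small white tube rack, 50 x 96 x 55 mm high, loose, left of the work. Origin: centre of its underside.
- carton: Bystander: small slide carton, 28 x 79 x 22 mm high, loose, right of the work. Origin: centre of its underside.
- dish: Bystander: petri dish, 64 mm across, 15 mm high, loose, left of the work nearer the robot. Origin: centre of its underside.

How it is judged (in metres and radians):
On the way:
1. the carrier's nose has gone in under the bridge (x of carrier in the frame of reader above -0.13 m and y of carrier in the frame of reader between -0.01 and 0.01 m).
At the end, for the whole second after the job is handed in: The carrier lies flat and at rest between the guides under the bridge, its nose within 3.5 mm of the stop, within 4 mm of the centre line and 0.06 rad of the reader's direction (x of carrier in the frame of reader between -0.0735 and -0.067 m and y of carrier in the frame of reader between -0.004 and 0.004 m and angle between the x axis of carrier and the x axis of reader, either way round below 0.06 rad and angle between carrier's own z axis and vertical below 0.02 rad and height (world z) of carrier below 0.003 m and linear speed of carrier below 0.01 m/s); the robot touches nothing.
It fails at once if the carrier is lifted more than 6 mm off the worktop (height (world z) of carrier above 0.006 m).
It fails at once if the carrier is tipped more than 0.08 rad (angle between carrier's own z axis and vertical above 0.08 rad).
It fails at once if the tube rack is moved more than 15 mm (distance of rack from where it was at the start of the episode above 0.015 m).
It fails at once if the slide carton is moved more than 15 mm (distance of carton from where it was at the start of the episode above 0.015 m).
It fails at once if the petri dish is moved more than 15 mm (distance of dish from where it was at the start of the episode above 0.015 m).
It also fails if it takes over 51 s, if anything falls off the work surface, if the arm or the gripper's body presses on something with over 40 N, if the wrist force passes 120 N, or if a joint passes its speed limit or range.

## Robot

A 6-joint arm with a two-finger parallel gripper is mounted at the origin on a cart in front of the work surface, level with it; the furniture and walls round the work are solid. World frame = base frame: x ahead of the robot, y to its left, z up, the work surface at z = 0. Lengths are in m, angles in degrees, forces in N, time in s.
With the tool pointing down it reaches from about 0.375 to 0.9 m from the base axis. Payload 3.1 kg.
Tool frame: the origin (TCP) lies at the very end of the fingers, on their centre line; the grasp point (between the pads) lies behind it (bot.grip_depth is the z of the grasp point in the tool frame, in m); z points along the fingers, y is the direction in which the jaws open and shut (so a half turn about z gives the same grasp; the last joint's range is limited). The gripper opens to 87 mm and grips with 3 to 60 N. Pads are 19 mm wide; open, the fingers measure 117 mm over their backs; the gripper's body (75 mm by 190 mm) begins 51 mm behind the grasp point.
Start: joints at [65.747, 30.224, 82.088, -0, 67.689, -10.227], TCP at [0.151, 0.606, 0.223] pointing down, gripper open.
Joint ranges: [-176.69, 176.69], [-43.24, 126.21], [12.49, 139.97], [-82, 262], [0, 151.66], [-163.58, 163.58]. Speed limits (degrees/s): [159.86, 159.86, 180, 180, 180, 180].

## Interface

Orientations are given as a 3x3 rotation matrix whose columns are the frame's x, y, z axes.
In Python, from rig import bot, vision gives the robot as it stands. The module is installed in compiled form; this text tells all that it offers.
- The arm moves only by the shell command python3 -m jog 'ROWS'. ROWS is JSON, a list of rows, each a list of 3 entries, a list of its own where there are three numbers: the shift along the tool's x, y, z in mm, then the turn, a rotation vector about the tool's x, y, z in degrees, then the closure, from 0 (fully open) to 1 (shut). In form: [[[dx, dy, dz], [wx, wy, wz], fingers], ...]. A call has 1 to 12 rows; each row is the pose to reach, as a shift and turn from the pose commanded when the call began, along the tool's axes at that moment; what a row does not reach only later rows make up. A row lasts 1/12 s, in which the tool goes at most 41.7 mm and 7.16 degrees, less where a joint would pass 70% of its speed; a pose out of reach is approached as far as the arm can. A call with a gripper value outside its range is refused whole. The fingers move at their own pace and stop on an object; the grip force is fixed at half the most. Time passes only in rows, so rows that repeat a pose let the fingers close. It gives the time, the measured TCP pose, the force and the opening at its end, in the units of the state.
- bot.read_state(): the state, without advancing time (a new reading comes with each control period).
- vision.capture(name): name is "scene" or "top" or "wrist"; returns the picture (480x640x3 uint8, red, green, blue); there is no depth.
- vision.camera_info(name): a dict with "intrinsics" (3x3 intrinsics, pixels), "camera_from_world" (4x4, takes a point from world to camera coordinates); the wrist camera has in their place "mount" (4x4, takes a point from camera to tool coordinates, whose origin is the TCP and whose axes are the flange's). Camera axes: x right, y up, looking along -z (the intrinsics and any distortion apply to the point x, -y, -z); pixel columns grow to the right and rows downward; lengths in m; the calibration is good to about 2 mm. A picture is of the moment at which its call begins: read the wrist's pose just before it. camera_info takes no time and is no camera call.
- bot.hand_in(): hands the job in, once; it reports no verdict.
The state is a dict: "time_s": time; "joint_positions": joint angles; "qvel": joint speeds; "tau": joint torques, N m; "position": TCP position; "tcp_rot": TCP orientation; "force": force on the tool from outside, world axes, zero at the start; "moment": the same for the moment, N m; "opening": opening from 0.0 (shut) to 1.0 (fully open).
Only numpy, scipy, OpenCV 4.12 (cv2) and the standard library are available. Lean on these libraries where they do the work, as an engineer would, in place of code of your own. Each camera call takes 0.05 s, during which the arm holds its last target. There are 200 camera calls.

## Working session

There is one attempt and no reset: what is moved stays moved. The work goes in short steps, Python scripts to look and compute and a shell command to move; the robot and the scene stay as the last step left them, time stands still between calls to the robot, and variables do not carry over. Pictures are saved under pics/ and viewed, about 8 in all and at most 12, crops included, and the job is handed in when it is done.

```bash
mkdir -p pics
python3 - <<'E'
from rig import bot, vision
import cv2, numpy as np
np.set_printoptions(precision=4,suppress=True)
for n in("top","scene"):
    cv2.imwrite(f"pics/{n}0.png",vision.capture(n)[:,:,::-1]); i=vision.camera_info(n); print(n,i)
s=bot.read_state(); print(s, bot.grip_depth); print(vision.camera_info("wrist"))
E
```

```text
top {'intrinsics': array([[447.2283,   0.    , 319.323 ],
       [  0.    , 447.2283, 239.2877],
       [  0.    ,   0.    ,   1.    ]]), 'camera_from_world': array([[-0.0254, -0.9996,  0.0093,  0.1373],
       [ 0.9849, -0.0234,  0.1717, -0.6284],
       [-0.1714,  0.0136,  0.9851, -0.8022],
       [ 0.    ,  0.    ,  0.    ,  1.    ]])}
scene {'intrinsics': array([[483.0645,   0.    , 322.8162],
       [  0.    , 483.0645, 240.8381],
       [  0.    ,   0.    ,   1.    ]]), 'camera_from_world': array([[-0.6706, -0.7418, -0.0098,  0.5224],
       [ 0.5472, -0.5036,  0.6686, -0.3194],
       [-0.5009,  0.443 ,  0.7436, -0.6937],
       [ 0.    ,  0.    ,  0.    ,  1.    ]])}
{'time_s': 0.1, 'joint_positions': array([ 65.7457,  30.2732,  82.1478,  -0.0013,  67.6896, -10.2292]), 'qvel': array([-0.0294, -0.122 , -0.1428,  0.0157,  0.0251, -0.057 ]), 'tau': array([  0.0002, -44.0985, -17.7151,   0.0635,   0.0534,  -0.    ]), 'position': array([0.1512, 0.6058, 0.2217]), 'tcp_rot': array([[-0.9702,  0.2423, -0.0008],
       [ 0.2423,  0.9702, -0.0018],
       [ 0.0003, -0.0019, -1.    ]]), 'force': array([-0.2994, -0.4053,  1.1298]), 'moment': array([ 0.0091, -0.0535,  0.0166]), 'opening': 0.9968678657743317} -0.0187
{'intrinsics': array([[391.3223,   0.    , 324.1106],
       [  0.    , 391.3223, 238.9107],
       [  0.    ,   0.    ,   1.    ]]), 'mount': array([[ 0.0003,  0.9594,  0.282 ,  0.0776],
       [ 1.    , -0.0006,  0.0007, -0.0005],
       [ 0.0008,  0.282 , -0.9594, -0.1633],
       [ 0.    ,  0.    ,  0.    ,  1.    ]])}
```

View pics/top0.png

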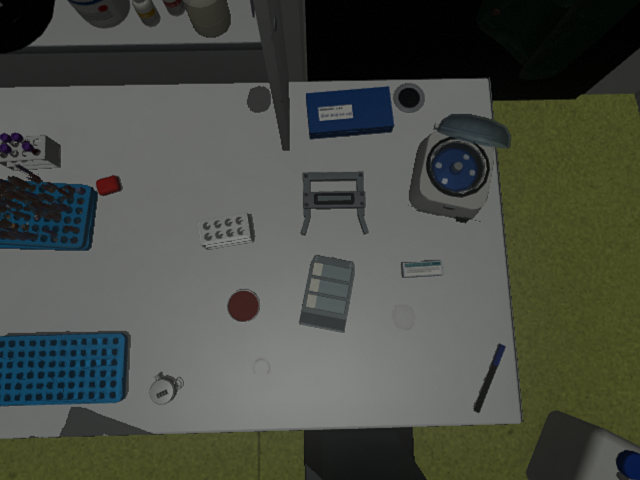

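View pics/scene0.png

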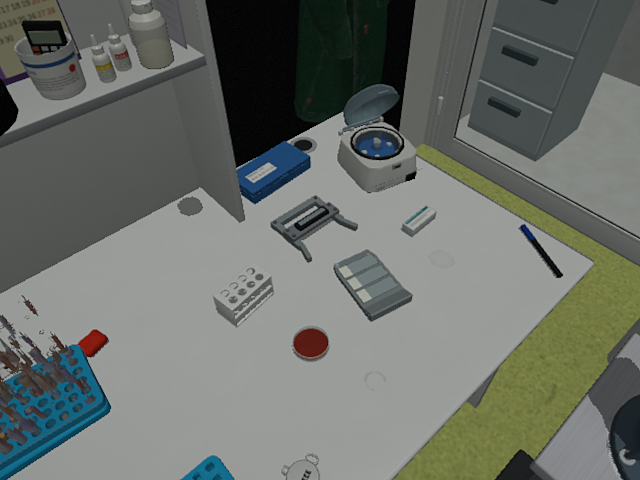

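Both views show the carrier (about 302–354, 256–331 in top) in front of the reader (303–367, 172–234). The rack is at (226,231), the dish at (243,305) and the carton at (421,268). I'll enlarge the work area.

Run:
```python
import cv2
a=cv2.imread("pics/top0.png")[162:342,280:390]
a=cv2.convertScaleAbs(a,alpha=1.6)
# two halves side by side, x7: reader rows 162-242, carrier rows 248-338
r=cv2.resize(a[0:82,10:100],None,fx=6.5,fy=6.5,interpolation=cv2.INTER_CUBIC)
c=cv2.resize(a[86:176,10:90],None,fx=6.5,fy=6.5,interpolation=cv2.INTER_CUBIC)
for im,ox,oy in((r,290,162),(c,290,248)):
    for k in range(0,im.shape[1],65): cv2.putText(im,str(ox+k*10//65),(k,10),0,.35,(0,0,255),1); cv2.line(im,(k,0),(k,im.shape[0]),(0,0,160),1)
    for k in range(0,im.shape[0],65): cv2.putText(im,str(oy+k*10//65),(0,k+10),0,.35,(0,0,255),1); cv2.line(im,(0,k),(im.shape[1],k),(0,0,160),1)
cv2.imwrite("pics/r0.png",r); cv2.imwrite("pics/c0.png",c)
```

```text
(no output)
```

View pics/r0.png

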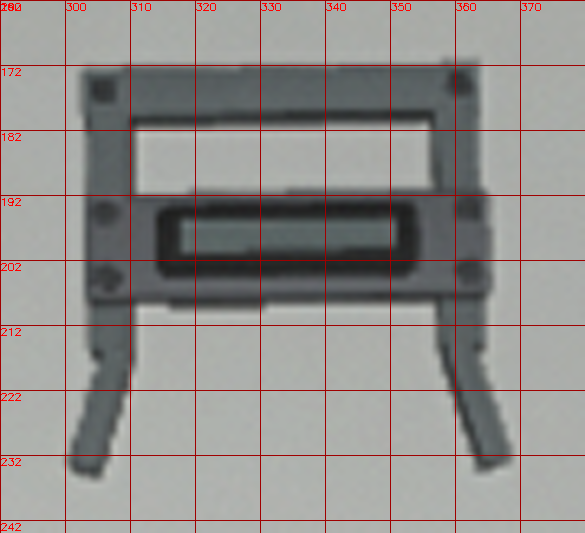

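View pics/c0.png

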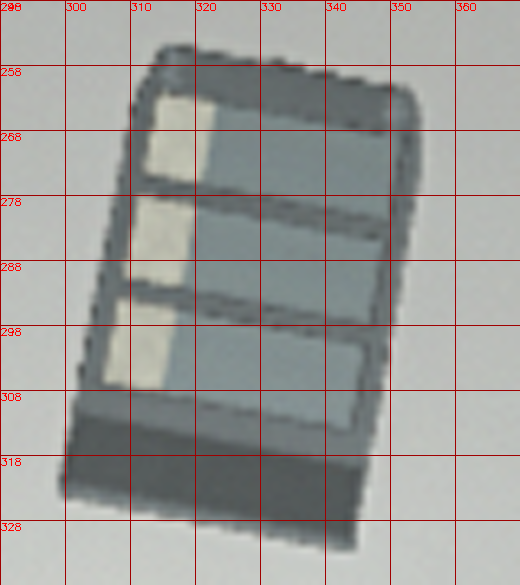

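```bash
cat > h.py <<'E'
import numpy as np, cv2
from scipy.optimize import least_squares
from rig import bot, vision
np.set_printoptions(precision=4,suppress=True)
def proj(P,K,T):
    c=np.c_[P,np.ones(len(P))]@T.T
    return np.c_[K[0,2]-K[0,0]*c[:,0]/c[:,2], K[1,2]+K[1,1]*c[:,1]/c[:,2]]
def cam(n,s=None):
    i=vision.camera_info(n); K=i["intrinsics"]
    if n!="wrist": return K,i["camera_from_world"]
    W=np.eye(4); W[:3,:3]=s["tcp_rot"]; W[:3,3]=s["position"]
    return K,np.linalg.inv(W@i["mount"])
def place(p,L):
    c,s=np.cos(p[2]),np.sin(p[2]); L=np.asarray(L,float)/1000
    return np.c_[p[0]+c*L[:,0]-s*L[:,1],p[1]+s*L[:,0]+c*L[:,1],L[:,2]]
def fit(L,uv,K,T,p0):
    r=least_squares(lambda p:(proj(place(p,L),K,T)-uv).ravel(),p0)
    return r.x,r.fun.reshape(-1,2)
def rel(c,r):
    d=c[:2]-r[:2]; a=r[2]
    return np.array([np.cos(a)*d[0]+np.sin(a)*d[1],-np.sin(a)*d[0]+np.cos(a)*d[1],c[2]-a])
E
python3 - <<'E'
from h import *
K,T=cam("top")
f=lambda a,ox,oy:np.array([[ox+(x+.5)/6.5-.5,oy+(y+.5)/6.5-.5] for x,y in a])
r,e=fit([(0,48,0),(0,-48,0),(-76,48,0),(-76,-48,0),(-113,59,0),(-113,-59,0)],
 f([(135,125),(430,121),(134,360),(438,350),(100,478),(478,472)],290,162),K,T,[.65,.1,0])
c,e2=fit([(-70,45,20),(-70,-45,20),(70,39,0),(70,-39,0)],f([(58,497),(355,550),(162,46),(410,90)],290,248),K,T,[.5,.1,0])
print(r,np.degrees(r[2]),e,sep="\n"); print(c,np.degrees(c[2]),e2,sep="\n"); print(rel(c,r),np.degrees(rel(c,r)[2]))
for n,u in(("rack",(226,231)),("dish",(243,305)),("carton",(421,268))):
    print(n,least_squares(lambda q:(proj(np.array([[*q,.02]]),K,T)-u).ravel(),[.5,.1]).x)
E
```

```text
[ 0.7639  0.0897 -0.0075]
-0.42977101960120134
[[-0.5273  0.3394]
 [ 0.1334  0.2893]
 [ 0.1549 -0.1792]
 [ 0.083   0.6387]
 [ 0.2527 -0.5298]
 [-0.104  -0.5267]]
[ 0.5328  0.1076 -0.2035]
-11.659722788488649
[[-0.0962 -0.3171]
 [ 0.255  -0.0355]
 [-0.0082  0.1587]
 [-0.1593  0.2194]]
[-0.2312  0.0161 -0.196 ] -11.229951768887448
rack [0.6586 0.3068]
dish [0.5118 0.2724]
carton [ 0.5752 -0.0777]
```

```bash
python3 -m jog '[[[-16,-16,0],[0,0,7],0.45],[[-32,-33,0],[0,0,14],0.45],[[-48,-49,0],[0,0,21],0.45],[[-64,-66,0],[0,0,28],0.45],[[-80,-82,0],[0,0,35],0.45],[[-96,-99,0],[0,0,42],0.45],[[-112,-115,0],[0,0,49],0.45],[[-128,-132,0],[0,0,56],0.45],[[-144,-148,0],[0,0,63],0.45],[[-160,-165,0],[0,0,70],0.45],[[-176,-181,0],[0,0,77],0.45],[[-193,-198,0],[0,0,84],0.45]]'
cat >> h.py <<'E'
def go(x,y,z,yaw):
    "shift (mm) and turn about tool z (deg) from current tool pose to a tool-down pose"
    s=bot.read_state(); R=s["tcp_rot"]; p=s["position"]
    cur=np.degrees(np.arctan2(R[1,0],R[0,0]))
    d=R.T@(np.array([x,y,z])-p)*1000
    print("t",s["time_s"],"tcp",p,"yaw",cur,"F",s["force"],"shift",d.round(1),"turn z",round(-((yaw-cur+180)%360-180),2))
E
python3 -c "
from h import *
go(.430,.1287,.2217,-11.7)"
```

```text
time_s: 1.1
position: [0.2908, 0.3664, 0.2223]
tcp_rot: [[0.145, 0.989, -0.001], [0.989, -0.145, -0.0], [-0.0, -0.001, -1.0]]
force: [0.3, 1.1, -0.6]
opening: 0.555
t 1.1 tcp [0.2908 0.3664 0.2223] yaw 81.64403888159457 F [ 0.3162  1.0743 -0.6079] shift [-214.9  172.3    0.6] turn z 93.34
```

```bash
python3 -m jog '[[[-18,14,0],[0,0,7],0.45],[[-36,29,0],[0,0,14],0.45],[[-54,43,0],[0,0,21],0.45],[[-72,57,0],[0,0,28],0.45],[[-90,72,0],[0,0,35],0.45],[[-107,86,0],[0,0,42],0.45],[[-125,100,0],[0,0,49],0.45],[[-143,115,0],[0,0,56],0.45],[[-161,129,0],[0,0,63],0.45],[[-179,143,0],[0,0,70],0.45],[[-197,158,0],[0,0,77],0.45],[[-215,172,0],[0,0,84],0.45]]'
python3 -c "
from h import *
go(.430,.1287,.12,-11.7)
import json;s=bot.read_state()
im=vision.capture('wrist');cv2.imwrite('pics/w1.png',cv2.convertScaleAbs(im[:,:,::-1],alpha=1.5))
np.savez('pics/w1.npz',R=s['tcp_rot'],p=s['position'])"
```

```text
time_s: 2.1
position: [0.4313, 0.1295, 0.2224]
tcp_rot: [[0.999, -0.042, -0.0], [-0.042, -0.999, -0.0], [-0.0, 0.0, -1.0]]
force: [1.0, 0.0, 0.1]
opening: 0.554
t 2.1 tcp [0.4313 0.1295 0.2224] yaw -2.3804480723359984 F [0.9695 0.0287 0.0763] shift [ -1.2   0.8 102.4] turn z 9.32
```

View pics/w1.png

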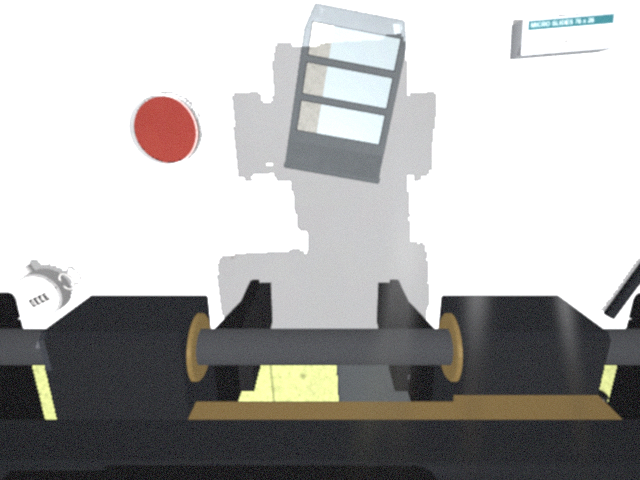

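Run:
```python
from h import *
d=np.load('pics/w1.npz'); K,T=cam("wrist",{"tcp_rot":d['R'],"position":d['p']})
c,e=fit([(-70,45,20),(-70,-45,20),(70,39,0),(70,-39,0)],[(285,166),(379,182),(316,5),(405,21)],K,T,[.53,.1,-.2])
print(c,np.degrees(c[2]),e)
for b in(40,):
    x,y=place(c,[(-70-b,0,0)])[0,:2]; go(x,y,.008,np.degrees(c[2]))
```

```text
[ 0.5317  0.1047 -0.2134] -12.229022522890856 [[-0.3556 -0.4193]
 [ 1.0221  0.2823]
 [ 0.6219 -0.499 ]
 [-1.2546  0.6108]]
t 2.15 tcp [0.4344 0.1267 0.2226] yaw -2.721557377579112 F [ 3.3206 -2.409  -0.1471] shift [-11.   -1.3 214.6] turn z 9.51
```

```bash
python3 -m jog '[[[-3,0,25],[0,0,3],0.45],[[-6,0,50],[0,0,6],0.45],[[-11,-1,75],[0,0,9.5],0.45],[[-11,-1,100],[0,0,9.5],0.45],[[-11,-1,125],[0,0,9.5],0.45],[[-11,-1,150],[0,0,9.5],0.45],[[-11,-1,170],[0,0,9.5],0.45],[[-11,-1,185],[0,0,9.5],0.45],[[-11,-1,195],[0,0,9.5],0.45],[[-11,-1,205],[0,0,9.5],0.45],[[-11,-1,214],[0,0,9.5],0.45],[[-11,-1,214],[0,0,9.5],0.45]]'
python3 - <<'E'
from h import *
c=np.array([.532,.1055,np.radians(-12)])
x,y=place(c,[(-70-11,0,0)])[0,:2]; go(x,y,.008,-12)
s=bot.read_state()
im=vision.capture('wrist');cv2.imwrite('pics/w2.png',cv2.convertScaleAbs(im[:,:,::-1],alpha=1.5))
np.savez('pics/w2.npz',R=s['tcp_rot'],p=s['position'])
E
```

```text
time_s: 3.15
position: [0.4193, 0.132, 0.0071]
tcp_rot: [[0.98, -0.2, -0.003], [-0.2, -0.98, -0.0], [-0.003, 0.001, -1.0]]
force: [0.3, 0.8, 0.4]
opening: 0.55
t 3.15 tcp [0.4193 0.132  0.0071] yaw -11.507945327110047 F [0.3423 0.8061 0.3522] shift [34.8  2.7 -0.9] turn z 0.49
```

View pics/w2.png

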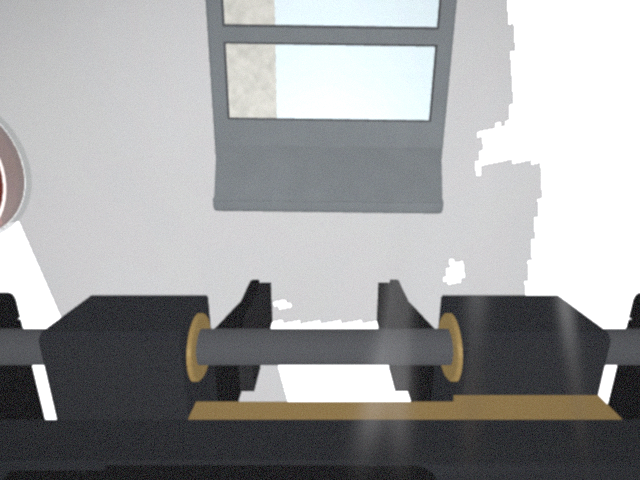

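```bash
cat >> h.py <<'E'
READER=np.array([.7639,.0897,-.0075])
def rows(qs,back=79.5,s=None):
    "carrier poses in reader frame (mm,mm,deg) -> tool shift/turn from measured pose"
    s=s or bot.read_state(); R=s["tcp_rot"]; p=s["position"]; cur=np.degrees(np.arctan2(R[1,0],R[0,0]))
    for q in qs:
        a=READER[2]; c=place(READER,[(q[0],q[1],0)])[0]; y=a+np.radians(q[2])
        t=c-back/1000*np.array([np.cos(y),np.sin(y),0]); d=R.T@(t-p)*1000
        print([round(v,1) for v in d[:2]],"turn",round(cur-np.degrees(y),1))
E
python3 - <<'E'
from h import *
d=np.load('pics/w2.npz'); S={"tcp_rot":d['R'],"position":d['p']}; K,T=cam("wrist",S)
# rear top corners + front/back lines of ramp and side edges at slide rows
c,e=fit([(-70,45,20),(-70,-45,20)],[(214.5,209),(442.5,211)],K,T,[.53,.1,-.2])
print(c,np.degrees(c[2]),e); q=rel(c,READER)*[1000,1000,57.2958]; print("rel",q)
X=q[0]+np.linspace(0,100,9); u=np.linspace(0,1,9)
rows(np.c_[X,q[1]*(1-u)**1.4,q[2]*(1-u)])
print(bot.read_state()["position"]); go(.4,.1,.008,-12)
E
```

```text
[ 0.5313  0.1061 -0.2098] -12.021898610280196 [[-0.82    0.0595]
 [ 0.8227  0.0808]]
rel [-232.7332   14.6646  -11.5922]
[np.float64(35.2), np.float64(2.3)] turn 0.5
[np.float64(48.0), np.float64(4.4)] turn -0.9
[np.float64(60.8), np.float64(6.3)] turn -2.4
[np.float64(73.6), np.float64(8.1)] turn -3.8
[np.float64(86.4), np.float64(9.7)] turn -5.3
[np.float64(99.2), np.float64(11.1)] turn -6.7
[np.float64(112.0), np.float64(12.3)] turn -8.2
[np.float64(124.9), np.float64(13.2)] turn -9.6
[np.float64(137.7), np.float64(13.5)] turn -11.1
[0.4195 0.132  0.0078]
t 3.2 tcp [0.4195 0.132  0.0078] yaw -11.510167987280916 F [ 0.0488 -0.0535  0.2659] shift [-12.7  35.2  -0.1] turn z 0.49
```

```bash
python3 -m jog '[[[10,1,0],[0,0,0.5],0.45],[[20,2,0],[0,0,0.5],0.45],[[28,2.3,0],[0,0,0.5],0.45],[[33,2.3,0],[0,0,0.5],0.45],[[38,2.8,0],[0,0,0.2],0.45],[[44,3.7,0],[0,0,-0.5],0.45],[[50,4.7,0],[0,0,-1.1],0.45],[[56,5.6,0],[0,0,-1.8],0.45],[[62,6.5,0],[0,0,-2.5],0.45],[[68,7.3,0],[0,0,-3.2],0.45],[[74,8.1,0],[0,0,-3.8],0.45],[[74,8.1,0],[0,0,-3.8],0.45]]'
python3 - <<'E'
from h import *
s=bot.read_state()
w=vision.capture('wrist')[:,:,::-1]; t=vision.capture('top')[160:340,270:390,::-1]
w=cv2.resize(w,(533,400)); t=cv2.resize(t,(267,400),interpolation=cv2.INTER_CUBIC)
cv2.imwrite('pics/w3.png',cv2.convertScaleAbs(np.hstack([w,t]),alpha=1.4))
np.savez('pics/w3.npz',R=s['tcp_rot'],p=s['position'])
print(s['time_s'],s['force'],s['position'])
E
```

```text
time_s: 4.2
position: [0.4939, 0.1087, 0.0086]
tcp_rot: [[0.991, -0.134, 0.005], [-0.134, -0.991, -0.0], [0.005, -0.0, -1.0]]
force: [-0.3, -0.1, -0.5]
opening: 0.552
4.2 [-0.2854 -0.1293 -0.4759] [0.4939 0.1087 0.0086]
```

View pics/w3.png

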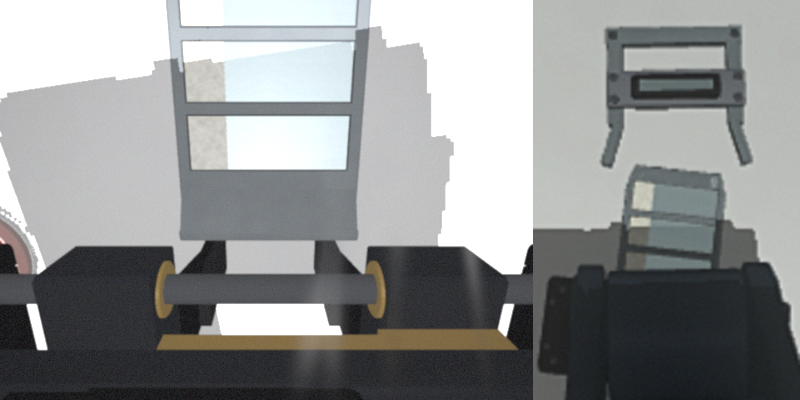

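Run:
```python
from h import *
d=np.load('pics/w3.npz'); S={"tcp_rot":d['R'],"position":d['p']}; K,T=cam("wrist",S)
c,e=fit([(-70,45,20),(-70,-45,20)],[(215.5,286.3),(429,287.3)],K,T,[.57,.1,-.15])
print(np.degrees(c[2]),e); q=rel(c,READER)*[1000,1000,57.2958]; print("rel",q)
R=d['R']; yaw=np.arctan2(R[1,0],R[0,0]); p=d['p'][:2]+.0795*np.array([np.cos(yaw),np.sin(yaw)])
print("tcp-predicted",rel(np.array([*p,yaw]),READER)*[1000,1000,57.3])
Kt,Tt=cam("top"); f=lambda X,Y:(270+(X-533)*120/267,160+Y*180/400)
print("nose fit", [rel(np.array([*least_squares(lambda v:(proj(np.array([[*v,.0]]),Kt,Tt)-f(*n)).ravel(),[.6,.1]).x,0]),READER)*1000 for n in((637,168),(720,178))])
X=q[0]+np.linspace(0,75,7); u=np.linspace(0,1,7)
rows(np.c_[X,q[1]*(1-u)**1.4,q[2]*(1-u)])
```

```text
-7.993709240803194 [[-0.41    0.032 ]
 [ 0.4105  0.0355]]
rel [-189.2044    6.4653   -7.564 ]
tcp-predicted [-191.2275    6.9059   -7.2864]
nose fit [array([-115.4916,   35.5187,    7.5   ]), array([-126.0375,  -40.2807,    7.5   ])]
[np.float64(3.0), np.float64(-0.1)] turn 0.3
[np.float64(15.5), np.float64(1.5)] turn -1.0
[np.float64(28.2), np.float64(3.0)] turn -2.3
[np.float64(40.8), np.float64(4.4)] turn -3.5
[np.float64(53.5), np.float64(5.6)] turn -4.8
[np.float64(66.1), np.float64(6.6)] turn -6.1
[np.float64(78.8), np.float64(7.3)] turn -7.3
```

```bash
python3 -m jog '[[[5,0.3,0],[0,0,0],0.45],[[11,1,0],[0,0,-0.5],0.45],[[17,1.7,0],[0,0,-1.1],0.45],[[23,2.4,0],[0,0,-1.8],0.45],[[29,3.1,0],[0,0,-2.4],0.45],[[35,3.8,0],[0,0,-3],0.45],[[41,4.4,0],[0,0,-3.6],0.45],[[47,5,0],[0,0,-4.2],0.45],[[53,5.6,0],[0,0,-4.8],0.45],[[59,6.1,0],[0,0,-5.5],0.45],[[65,6.6,0],[0,0,-6.1],0.45],[[65,6.6,0],[0,0,-6.1],0.45]]'
python3 - <<'E'
from h import *
s=bot.read_state()
w=vision.capture('wrist')[:,:,::-1]; t=vision.capture('top')[150:330,270:390,::-1]
w=cv2.resize(w,(533,400)); t=cv2.resize(t,(267,400),interpolation=cv2.INTER_CUBIC)
cv2.imwrite('pics/w4.png',cv2.convertScaleAbs(np.hstack([w,t]),alpha=1.3))
np.savez('pics/w4.npz',R=s['tcp_rot'],p=s['position'])
print(s['time_s'],s['force'],s['position'])
E
```

```text
time_s: 5.3
position: [0.5572, 0.0935, 0.0087]
tcp_rot: [[1.0, -0.028, 0.004], [-0.028, -1.0, -0.0], [0.004, 0.0, -1.0]]
force: [-1.0, 0.3, -0.0]
opening: 0.551
5.3 [-0.9787  0.2895 -0.0454] [0.5572 0.0935 0.0087]
```

View pics/w4.png

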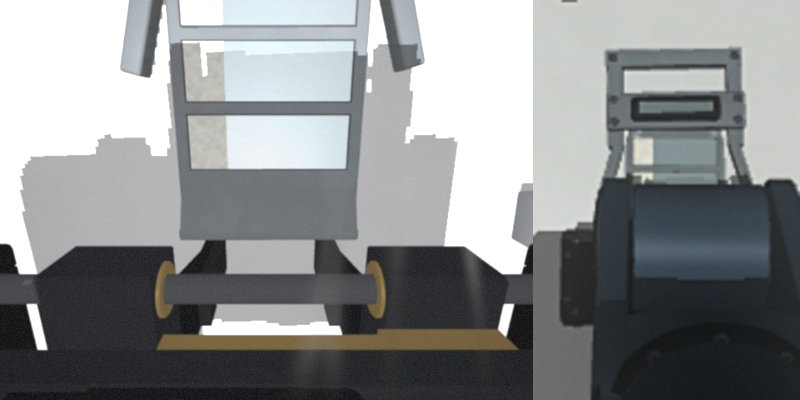

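Run:
```python
from h import *
d=np.load('pics/w4.npz'); S={"tcp_rot":d['R'],"position":d['p']}; K,T=cam("wrist",S)
uv=lambda X,Y:((X+.5)*1.2-.5,(Y+.5)*1.2-.5)
g=lambda u,z:rel(np.array([*least_squares(lambda v:(proj(np.array([[*v,z]]),K,T)-u).ravel(),[.6,.1]).x,0]),READER)[:2]*1000
print("leadin tips (inner, z=15)",g(uv(150,75),.015),g(uv(393,69),.015))
c,e=fit([(-70,45,20),(-70,-45,20)],[(215.5,286.3),(429,287.3)],K,T,[.6,.1,0])
print(rel(c,READER)*[1000,1000,57.3])
rows([(-125,0,-.7),(-110,0,0),(-90,0,0),(-75,0,0),(-70,0,0)])
```

```text
leadin tips (inner, z=15) [-116.2306   54.1658] [-115.9094  -55.5405]
[-125.2558    0.4344   -1.4709]
[np.float64(3.8), np.float64(1.5)] turn -0.5
[np.float64(18.9), np.float64(2.1)] turn -1.2
[np.float64(38.8), np.float64(1.7)] turn -1.2
[np.float64(53.8), np.float64(1.4)] turn -1.2
[np.float64(58.8), np.float64(1.3)] turn -1.2
```

```bash
python3 -m jog '[[[5,0.8,0],[0,0,-0.4],0.45],[[10,1.5,0],[0,0,-0.8],0.45],[[15,1.9,0],[0,0,-1.2],0.45],[[20,2,0],[0,0,-1.2],0.45],[[25,2,0],[0,0,-1.2],0.45],[[30,2,0],[0,0,-1.2],0.45],[[35,1.9,0],[0,0,-1.2],0.45],[[40,1.8,0],[0,0,-1.2],0.45],[[44,1.7,0],[0,0,-1.2],0.45],[[47,1.6,0],[0,0,-1.2],0.45],[[50,1.5,0],[0,0,-1.2],0.45],[[50,1.5,0],[0,0,-1.2],0.45]]'
```

```text
time_s: 6.4
position: [0.605, 0.091, 0.0086]
tcp_rot: [[1.0, -0.007, 0.001], [-0.007, -1.0, -0.0], [0.001, 0.0, -1.0]]
force: [-0.6, -0.3, 0.2]
opening: 0.549
```

```bash
python3 -m jog '[[[1,0,0],[0,0,0],0.45],[[2,0,0],[0,0,0],0.45],[[3,0,0],[0,0,0],0.45],[[4,0,0],[0,0,0],0.45],[[4,0,0],[0,0,0],0.45],[[4,0,0],[0,0,0],0.45]]'
```

```text
time_s: 6.9
position: [0.6092, 0.091, 0.0086]
tcp_rot: [[1.0, -0.008, 0.002], [-0.008, -1.0, 0.0], [0.002, -0.0, -1.0]]
force: [-0.4, -0.5, -0.5]
opening: 0.549
```

```bash
python3 -m jog '[[[1,0,0],[0,0,0],0.45],[[2,0,0],[0,0,0],0.45],[[3,0,0],[0,0,0],0.45],[[3,0,0],[0,0,0],0.45],[[3,0,0],[0,0,0],0.45]]'; python3 -m jog '[[[1,0,0],[0,0,0],0.45],[[2,0,0],[0,0,0],0.45],[[2,0,0],[0,0,0],0.45],[[2,0,0],[0,0,0],0.45]]'
```

```text
time_s: 7.32
position: [0.6107, 0.091, 0.0085]
tcp_rot: [[1.0, -0.007, -0.001], [-0.007, -1.0, 0.0], [-0.001, -0.0, -1.0]]
force: [-4.5, 0.0, 2.7]
opening: 0.551
time_s: 7.65
position: [0.6107, 0.0911, 0.0085]
tcp_rot: [[1.0, -0.007, -0.006], [-0.007, -1.0, -0.0], [-0.006, 0.0, -1.0]]
force: [-6.8, 0.2, 6.0]
opening: 0.549
```

The tool stopped at x=0.6107 and the force is rising. I'll check whether that is the stop or a jam.

```bash
python3 -m jog '[[[1.5,0,0],[0,0,0],0.45],[[3,0,0],[0,0,0],0.45],[[3,0,0],[0,0,0],0.45],[[3,0,0],[0,0,0],0.45]]'
python3 -m jog '[[[-5,0,0],[0,0,0],0.45],[[-12,0,0],[0,0,0],0.45],[[-24,0,0],[0,0,0],0.45],[[-40,0,0],[0,0,0],0.45],[[-50,0,-20],[0,0,0],0.45],[[-60,0,-50],[0,0,0],0.45],[[-75,0,-90],[0,0,0],0.45],[[-95,0,-130],[0,0,0],0.45],[[-110,0,-165],[0,0,0],0.45],[[-110,0,-190],[0,0,0],0.45],[[-110,0,-200],[0,0,0],0.45],[[-110,0,-200],[0,0,0],0.45]]'
python3 - <<'E'
from h import *
s=bot.read_state(); np.savez('pics/w5.npz',R=s['tcp_rot'],p=s['position'])
w=vision.capture('wrist')[:,:,::-1]; t=vision.capture('top')[162:262,280:390,::-1]
cv2.imwrite('pics/w5full.png',w)
w=w[0:240,170:480]; w=cv2.resize(w,(400,310),interpolation=cv2.INTER_CUBIC)
t=cv2.resize(t,(400,364),interpolation=cv2.INTER_CUBIC)
o=np.zeros((364,800,3),np.uint8); o[:310,:400]=cv2.convertScaleAbs(w,alpha=.9); o[:,400:]=cv2.convertScaleAbs(t,alpha=1.6)
cv2.imwrite('pics/w5.png',o); print(s['position'],s['force'],s['time_s'])
E
```

```text
time_s: 7.98
position: [0.6107, 0.091, 0.0084]
tcp_rot: [[1.0, -0.007, -0.012], [-0.007, -1.0, -0.0], [-0.012, 0.0, -1.0]]
force: [-12.3, -0.4, 9.9]
opening: 0.547
time_s: 8.98
position: [0.5098, 0.0917, 0.2116]
tcp_rot: [[1.0, -0.007, 0.01], [-0.007, -1.0, -0.0], [0.01, 0.0, -1.0]]
force: [0.2, -1.4, -0.1]
opening: 0.553
[0.5098 0.0917 0.2116] [ 0.1871 -1.3848 -0.114 ] 8.9833
```

View pics/w5.png

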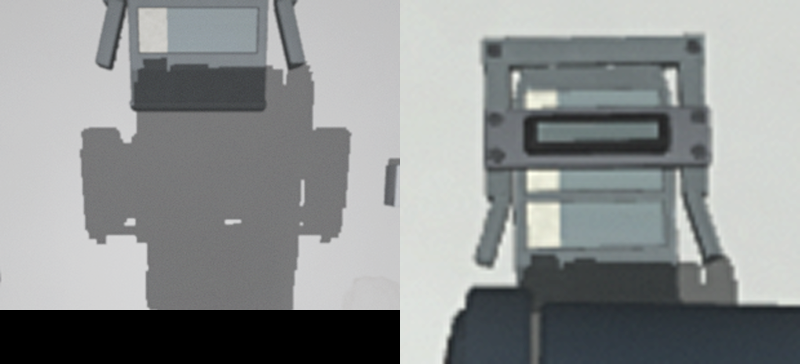

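```bash
python3 -m jog '[[[-20,30,0],[0,0,0],0.45],[[-40,60,-10],[0,0,0],0.45],[[-60,90,-20],[0,0,0],0.45],[[-60,90,-20],[0,0,0],0.45]]' | head -2
python3 - <<'E'
from h import *
w=cv2.imread('pics/w5full.png')[0:100,230:420]; w=cv2.resize(w,(760,400),interpolation=cv2.INTER_CUBIC)
ts=np.mean([vision.capture('top')[:,:,::-1].astype(float) for _ in range(4)],0).astype(np.uint8); cv2.imwrite('pics/t6full.png',ts)
t=cv2.resize(ts[168:193,300:366],(792,300),interpolation=cv2.INTER_CUBIC)[:,:760]
cv2.imwrite('pics/w6.png',np.vstack([cv2.convertScaleAbs(t,alpha=1.7)[:200],w]))
E
```

```text
time_s: 9.42
position: [0.4426, -0.0011, 0.2271]
```

View pics/w6.png

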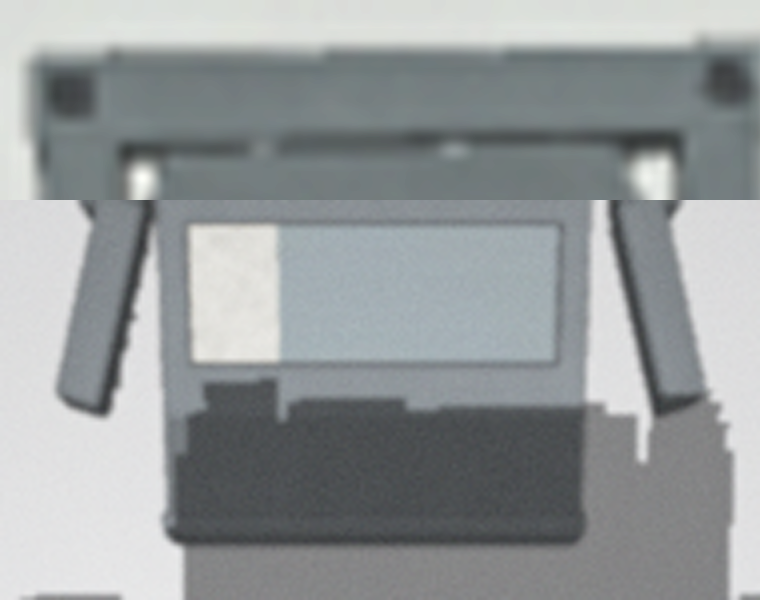

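The nose looks against the stop, but two light specks at the boundary leave some doubt. I'll fit both bodies in this one unobstructed top picture.

Run:
```python
import cv2
a=cv2.imread("pics/t6full.png")
L=cv2.resize(a[166:210,296:374],(780,440)[:2],interpolation=cv2.INTER_CUBIC)[:260]
B=cv2.resize(a[228:262,296:374],(780,340),interpolation=cv2.INTER_CUBIC)
import numpy as np
o=cv2.convertScaleAbs(np.vstack([L,B]),alpha=1.6)
cv2.imwrite("pics/t7.png",o); print(o.shape)
```

```text
(600, 780, 3)
```

View pics/t7.png

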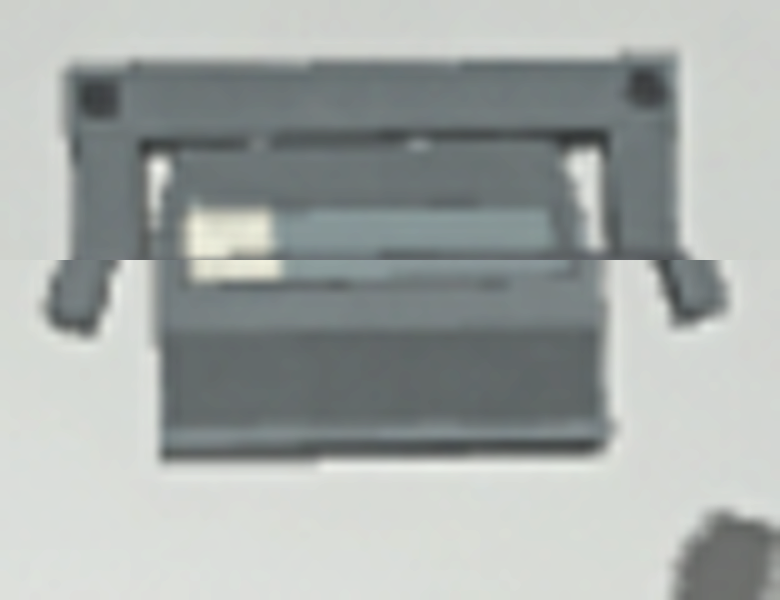

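Run:
```python
from h import *
K,T=cam("top")
px=lambda X,Y:(296+(X+.5)/10-.5,(166 if Y<260 else 228-26)+(Y+.5)/10-.5)
g=lambda X,Y,z:rel(np.array([*least_squares(lambda v:(proj(np.array([[*v,z]]),K,T)-px(X,Y)).ravel(),[.7,.1]).x,0]),READER)[:2]*1000
for n,a in dict(rear_bot_L=(163,460,0),rear_bot_R=(603,451,0),rear_top_L=(163,442,.02),rear_top_R=(603,434,.02),
  stop_topfront_L=(145,135,.015),stop_topfront_R=(605,130,.015),gap_spec1=(260,145,.012),gap_spec2=(418,144,.012),
  tipL_in=(97,335,0),tipR_in=(680,325,0),side_L=(160,310,.012),side_R=(603,310,.012),guideL=(146,200,0),guideR=(606,200,0)).items(): print(n,g(*a))
```

```text
rear_bot_L [-139.9717   45.8584]
rear_bot_R [-139.594   -43.5278]
rear_top_L [-139.4644   45.7084]
rear_top_R [-139.2914  -41.7393]
stop_topfront_L [-0.2242 47.3366]
stop_topfront_R [ -0.57   -47.0335]
gap_spec1 [-1.7653 23.7498]
gap_spec2 [-2.0387 -8.75  ]
tipL_in [-113.9723   58.9204]
tipR_in [-113.8245  -60.0917]
side_L [-111.2728   45.945 ]
side_R [-112.7141  -43.308 ]
guideL [-9.5237 47.4285]
guideR [-10.9698 -48.264 ]
```

```bash
python3 -c "
from rig import bot
s=bot.read_state();print(s['time_s'],s['position'],s['force'],abs(s['qvel']).max());print(bot.hand_in())"
```

```text
9.6167 [0.4460021  0.00251942 0.22722392] [0.26871436 0.08413323 0.37036821] 1.1187915214188897
the job is handed in; nothing more can be done
None
```

I pushed the carrier home with two spread fingers on its rear face, and handed the job in at 9.6 s. On the way in I straightened it from about -11.6° and 15 mm off the centre line. At the end I backed the hand off and raised it clear.

**Last checks:**
- **Contact:** the tool stopped at x = 0.6107 m while the wrist force rose to about 12 N along the push, as expected against the stop.
- **Nose at the stop:** in the last top picture the rear face is at x ≈ -139.6 mm in the reader's frame (home is -140). The stop's front edge is at about -0.4 mm, so the nose is home to within about 1 mm.
- **Centre line and angle:** the carrier is about 1 mm left of the centre line and less than 0.5° askew.
- **Hand clear:** it was 0.227 m above the worktop, with only noise on the force reading.

**Checks that disagreed:**
- **TCP estimate:** the TCP position with an assumed 9.5 mm finger half-width put the origin at about -73.7 mm, just outside the limit. The wrist camera put the carrier about 2 mm further forward and the reader about 3 mm nearer, so I trusted the single top picture.
- **Light specks:** two small light specks show along the nose and stop edge. I took them as picture artefacts because the measured positions leave no such gap.

I saw no contact with the rack, carton or dish, but I did not measure their positions again at the end.

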